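Feed one blank test tile and nudge it into the row

TASK

Lay out the next blank colour-test tile: push the tile feeder's plunger fully in once and let it spring back, so that a single round tile slides out onto the wooden ware board, then nudge that tile sideways along the board with your fingertips until it lies in line with the tile already laid there, about a finger's width away from it. Slide it only, never lift it; do not feed out a second tile, and leave the laid tile and everything else on the bench where they are.

Things in the scene. Friction and masses are not known exactly. Their poses are not given: they have to be found in the camera images.
- feeder: Tile feeder bolted to the bench: grey block 60 wide (foot 94), deck 20 high, aluminium rails and cover to 38, and a cage of four thin steel posts, 63 high, holding a stack of four round tiles. Origin: on the bench under the stack's axis; +x is the way a tile leaves, z up; the block spans x -88 to +26. The plunger's rod and head stick out at its back (-x).
- plunger (a joint): Travel of the plunger in m: 0 out (at rest), 0.059 fully in, against a hard stop; it moves along the feeder's +x. A spring brings it back: about 2.5 N to start, 7 N fully in, with some damping (about 1 N more at 50 mm/s). The stroke pushes the lowest tile of the stack out of the outlet.
- plunger_head (a point): Centre of the rear face (facing feeder -x, the face to push on) of the plunger head, a black upright disc of 34 mm diameter, 11 thick, its centre 25.5 above the bench. With the plunger out it stands 164 mm behind the stack axis; it moves with the plunger. Its axes are those of the feeder.
- outlet (a point): Middle of the front edge of the feeder's deck, where the tile comes out: 26 mm ahead of the stack axis, 20 above the bench. Axes as the feeder's.
- board: The wooden ware board, fixed, lying on the bench along the outlet side of the feeder: 130 (its x, the same way as the feeder's x) by 340 (its y, along the row) by 18 thick. Origin: centre of its underside. Its near edge is 1 mm beyond the deck's edge and its top is 2 mm lower than the deck.
- tile1: The tile to feed and nudge: the lowest of the stack, a white unglazed ceramic disc 40 mm in diameter, 9 thick, 18 to 29 g. Origin: centre of its underside; it starts on the deck at the stack axis. After a full stroke its centre lies about 57 to 61 mm ahead of the stack axis, flat on the board.
- tile2: The tile above tile1 in the stack, same size; it drops onto the deck when the plunger comes back, and must stay in the feeder.
- tile4: The top tile of the stack, same size; it too stays in the feeder.
- laid_tile: The tile already laid on the board, same size, loose, 120 to 152 mm to one side or the other of the outlet (along board y), in line to about 5 mm with a freshly fed tile. Origin: centre of its underside; its x axis is parallel to the board's x.
- jar: A small lidded glass colour jar, 42 mm in diameter, 45 high, loose on the board, on the other side of the outlet from the laid tile. Origin: centre of its underside. A bystander.
- vase: A small white bisque vase, 104 mm in diameter, 155 high, on the bench. Origin: centre of its underside. A bystander.
- brush_pot: A terracotta pot 72 mm in diameter, 95 high, with brushes standing in it to about 230 high. Origin: centre of its underside. A bystander.
- trimmer: A trimming tool with a wooden handle, 190 long, 12 high, lying loose on the bench. Origin: under its middle, on the bench. A bystander.
There are look-alikes about, which are no part of the job. What is shaped like the laid_tile but blue is not meant.

How it is judged:
On the way, in this order (a step that is already met when the one before it is completed fails the run):
1. the plunger is pushed fully in (value of joint plunger above 0.055 m), for 0.05 s.
2. the plunger is let go and has sprung back, and the tile lies out on the board (value of joint plunger below 0.005 m and x of tile1 in the frame of feeder above 0.048 m and height (world z) of tile1 below 0.021 m), for 0.1 s.
At the end, for the whole second after the job is handed in: The fed tile lies flat and still on the board, a gap of 3 to 30 mm from the laid tile, its centre within 14 mm of the laid tile's line along the board; the plunger is back out, the second tile is still in the feeder and the laid tile is within 6 mm of where it was (horizontal distance between tile1 and laid_tile between 0.043 and 0.07 m and x of tile1 in the frame of laid_tile between -0.014 and 0.014 m and height (world z) of tile1 between 0.015 and 0.021 m and angle between tile1's own z axis and vertical below 0.08 rad and linear speed of tile1 below 0.01 m/s and value of joint plunger below 0.005 m and x of tile2 in the frame of feeder below 0.01 m and distance of laid_tile from where it was at the start of the episode below 0.006 m); the robot touches nothing.
It fails at once if a second tile is fed out or taken from the feeder (x of tile2 in the frame of feeder above 0.015 m or distance of any of tile2, tile4 from where it was at the start of the episode above 0.03 m).
It fails at once if the fed tile is lifted or carried (height (world z) of tile1 above 0.027 m).
It fails at once if the laid tile is pushed along (distance of laid_tile from where it was at the start of the episode above 0.01 m).
It fails at once if a bystander is moved (distance of any of jar, vase, brush_pot, trimmer from where it was at the start of the episode above 0.015 m).
It also fails if it takes over 42 s, if anything falls off the work surface, if the arm or the gripper's body presses on something with over 40 N, if the wrist force passes 120 N, or if a joint passes its speed limit or range.

ROBOT

A 6-joint arm with a two-finger parallel gripper is mounted at the origin on the work surface. World frame = base frame: x ahead of the robot, y to its left, z up, the work surface at z = 0. Lengths are in m, angles in rad, forces in N, time in s.
With the tool pointing down it reaches from about 0.275 to 0.825 m from the base axis. Payload 4.9 kg.
Tool frame: the origin (TCP) lies midway between the tips of the shut fingers; the grasp point (between the pads) lies 19 mm behind it; z points along the fingers, y is the line along which they close (so a half turn about z gives the same grasp; the last joint's range is limited). The gripper opens to 85 mm and grips with 20 to 120 N. Pads are 22 mm wide; open, the fingers measure 114 mm over their backs; the gripper's body (76 mm by 85 mm) begins 54 mm behind the grasp point. The pads swing forward as they close: fully open they stand 13 mm farther back than shut.
Start: joints at [-1.368, 0.326, -0.193, 1.052, 0, 1.437], TCP at [0.182, -0.519, 0.231] pointing down, gripper open.
Joint ranges: [-2.65, 2.65], [-0.97, 1.79], [-1.3, 1.35], [-1.93, 2.1], [-1.47, 1.37], [-3.14, 3.14]. Speed limits (rad/s): [2.57, 2.57, 3.14, 3.14, 3.14, 3.14].

INTERFACE

Orientations are given as [roll, pitch, yaw] about the fixed x, y, z axes, in that order (R = Rz(yaw) Ry(pitch) Rx(roll)).
In Python, from plant import robot gives the robot as it stands. Calls block until the motion is done:
- robot.move_pose(position, orientation): joint-space move of the TCP to a pose.
- robot.move_linear(position, frame=None, speed=0.15, force_limit=None): straight line of the TCP; frame=None keeps the orientation; speed is the mean speed in m/s. With force_limit (N) it stops when the force on the tool has changed by that much, and returns True; else False.
- robot.move_joints(angles): joint-space move.
- robot.grip(opening, grasp_force=None): finger opening in m; grasp_force is the grip in N (None keeps the last); returns when the fingers have stopped.
- robot.wait(seconds).
- robot.solve_ik(position, orientation): joint angles nearest the present ones, or None.
- robot.capture(name): name is "side" or "top" or "wrist"; returns (picture, depth): 400x640x3 uint8, blue, green, red; 400x640 float32, m along the optical axis (not along the pixel's ray), 0 where there is no reading.
- robot.camera_params(name): a dict with "camera_matrix" (3x3 intrinsics, pixels), "D" ([k1, k2, p1, p2, k3] as OpenCV has them; the pictures are not rectified), "eye" and "attitude" of the camera in the world; the wrist camera has in their place "mount" (4x4, takes a point from camera to tool coordinates, whose origin is the TCP and whose axes are the flange's). Camera axes: x right, y up, looking along -z (the intrinsics and any distortion apply to the point x, -y, -z); pixel columns grow to the right and rows downward; lengths in m; the calibration is good to about 2 mm. A picture is of the moment at which its call begins: read the wrist's pose just before it. camera_params takes no time and is no camera call.
A pose or a line that the arm cannot do raises robot.Unreachable and nothing moves.
- robot.finish_job(): hands the job in; it is judged then, once.
Trained networks look in the newest picture that a camera, given by its name, has taken for a name from the list of things; names that differ only in an ending like _2 or _b are one class to them, and where a whole thing is asked for, a point or a joint stands for the part that bears it (a point fixed in the world has none). Each returns a list of dicts, best first, with "score" (0 to 1); they miss things now and then, are a little off and sometimes report something else, mostly with a low value. They report only what shows in the picture. A call takes as long as a camera call. They do not tell look-alikes from the thing itself.
- robot.cut_out(camera, name): "region" (400x640 bool, what is visible of it) and "bbox" ([left, top, right, bottom] in pixels, round what is visible of it).
Readings, each from a call of its own:
- robot.read_time(): time.
- robot.read_joint_pos(): joint angles.
- robot.read_joint_velocities(): joint speeds.
- robot.read_effort(): joint torques, N m.
- robot.read_eef_pos(): TCP position.
- robot.read_eef_rot(): TCP orientation.
- robot.read_wrist_force(): force on the tool from outside, world axes, zero at the start.
- robot.read_wrist_torque(): the same for the moment, N m.
- robot.read_gripper_width(): finger opening in m.
- robot.read_gripper_force(): force on a finger pad.
Only numpy, scipy, OpenCV 4.12 (cv2) and the standard library are available. Lean on these libraries where they do the work, as an engineer would, in place of code of your own. Each camera call takes 0.05 s, during which the arm holds its last target. There are 200 camera calls.

## Working session

There is one attempt and no reset: what is moved stays moved. The work goes in short steps, each a Python script; the robot and the scene stay as the last script left them, time stands still between calls to the robot, and variables do not carry over. Pictures are saved under pics/ and viewed, at most 10 in all, crops included, and the job is handed in when it is done.

```bash
ls; mkdir -p pics; cat > h.py <<'E'
import numpy as np, cv2
from plant import robot
from scipy.spatial.transform import Rotation as R
def cam(n):
    p=robot.camera_params(n); return p
def pts(n,mask,depth):
    p=cam(n); K=np.array(p["camera_matrix"],float); D=np.array(p["D"],float)
    v,u=np.nonzero(mask&(depth>0)); d=depth[v,u]
    q=cv2.undistortPoints(np.stack([u,v],1).astype(float)[:,None],K,D)[:,0]
    c=np.stack([q[:,0]*d,-q[:,1]*d,-d],1)
    A=np.array(p["attitude"]); 
    M=A if A.shape==(3,3) else R.from_euler('xyz',A).as_matrix()
    return c@M.T+np.array(p["eye"])
E
cat > a.py <<'E'
from h import *
for n in("top","side"):
    print({k:np.round(v,3).tolist() for k,v in cam(n).items()})
    im,d=robot.capture(n); cv2.imwrite(f"pics/{n}0.png",im); np.save(f"{n}_d.npy",d)
    for t in("feeder","plunger_head","board","laid_tile","jar","tile1","vase","brush_pot","trimmer"):
        for r in robot.cut_out(n,t)[:4]:
            P=pts(n,r["region"],d)
            if len(P)==0: continue
            print(n,t,round(r["score"],2),r["bbox"],len(P),"med",np.median(P,0).round(3),"lo",np.percentile(P,3,0).round(3),"hi",np.percentile(P,97,0).round(3))
print(robot.read_time())
E
python3 a.py
```

```text
pics
{'camera_matrix': [[485.138, 0.0, 314.703], [0.0, 485.138, 198.301], [0.0, 0.0, 1.0]], 'D': [-0.134, 0.0, 0.0, 0.0, 0.0], 'eye': [0.331, 0.035, 1.607], 'attitude': [0.149, -0.008, -1.552]}
top feeder 0.73 [318.8, 192.3, 373.0, 235.7] 854 med [ 0.526 -0.053  0.034] lo [ 0.469 -0.141  0.001] hi [0.587 0.009 0.063]
top plunger_head 0.65 [349.5, 217.0, 370.7, 236.0] 97 med [ 0.478 -0.132  0.031] lo [ 0.456 -0.154 -0.001] hi [ 0.502 -0.095  0.045]
top board 0.7 [260.9, 133.5, 353.7, 234.4] 3682 med [0.615 0.053 0.017] lo [ 0.475 -0.062  0.01 ] hi [0.759 0.168 0.024]
top laid_tile 0.67 [367.6, 150.5, 373.6, 160.0] 89 med [ 0.722 -0.154  0.009] lo [ 0.708 -0.171  0.001] hi [ 0.738 -0.14   0.014]
top laid_tile 0.63 [365.7, 173.9, 375.1, 184.2] 108 med [ 0.636 -0.156  0.008] lo [ 0.621 -0.173  0.001] hi [ 0.654 -0.139  0.015]
top laid_tile 0.45 [332.8, 152.0, 343.7, 167.5] 108 med [ 0.703 -0.048  0.026] lo [ 0.687 -0.065  0.02 ] hi [ 0.721 -0.032  0.035]
top jar 0.53 [288.5, 214.5, 300.1, 228.6] 130 med [0.487 0.096 0.061] lo [0.471 0.081 0.03 ] hi [0.504 0.115 0.069]
top vase 0.96 [409.
[... 1508 characters left out ...]
.72  -0.16   0.008] lo [ 0.703 -0.175 -0.   ] hi [ 0.739 -0.14   0.011]
side jar 0.55 [277.2, 189.4, 291.5, 206.2] 293 med [0.487 0.084 0.049] lo [0.471 0.076 0.022] hi [0.508 0.108 0.064]
side tile1 0.52 [317.5, 202.6, 331.5, 219.1] 130 med [ 0.554 -0.022  0.055] lo [ 0.54  -0.039  0.049] hi [ 0.572 -0.004  0.058]
side vase 0.61 [415.4, 228.1, 465.2, 301.5] 2839 med [ 0.679 -0.359  0.102] lo [ 0.648 -0.384  0.024] hi [ 0.722 -0.313  0.154]
side brush_pot 0.79 [255.2, 81.3, 278.8, 153.4] 766 med [0.541 0.422 0.071] lo [0.51  0.41  0.006] hi [0.571 0.479 0.191]
side trimmer 0.56 [273.5, 317.0, 322.4, 393.0] 492 med [ 0.359 -0.408  0.01 ] lo [ 0.316 -0.454  0.002] hi [ 0.434 -0.331  0.013]
1.0
```

```bash
cat > b.py <<'E'
from h import *
a=cv2.imread("pics/top0.png")[110:290,240:480]; b=cv2.imread("pics/side0.png")[150:330,230:470]
cv2.imwrite("pics/v1.png",cv2.resize(a,(800,600),interpolation=cv2.INTER_CUBIC))
cv2.imwrite("pics/v2.png",cv2.resize(b,(800,600),interpolation=cv2.INTER_CUBIC))
for n in("top","side"):
    d=np.load(n+"_d.npy"); P=pts(n,np.ones_like(d,bool),d)
    im=cv2.imread(f"pics/{n}0.png"); C=im[np.nonzero(d>0)].astype(int)
    m=(P[:,2]>.008)&(P[:,2]<.026)&(P[:,0]>.4)&(P[:,0]<.8)&(P[:,1]>-.12)&(P[:,1]<.25)
    m&=(C[:,2]-C[:,0]>25)
    r=cv2.minAreaRect(P[m][:,:2].astype(np.float32)); print(n,m.sum(),r,np.median(P[m],0))
    # board edge / feeder block axis via stack + head
    m=(P[:,2]>.045)&(P[:,2]<.075)&(np.hypot(P[:,0]-.55,P[:,1]+.025)<.05); print("stacktop",m.sum(),np.median(P[m],0),P[m].min(0),P[m].max(0))
    m=(P[:,2]>.03)&(P[:,2]<.05)&(np.hypot(P[:,0]-.465,P[:,1]+.15)<.04); print("head",m.sum(),np.median(P[m],0),P[m].min(0),P[m].max(0))
    m=(P[:,2]>.0225)&(P[:,2]<.04)&(np.hypot(P[:,0]-.703,P[:,1]+.05)<.04);print("laid",m.sum(),np.median(P[m],0),P[m].min(0),P[m].max(0),np.median(C[m],0))
E
python3 b.py
```

```text
top 3706 ((0.5993556380271912, 0.05762525647878647), (0.35562074184417725, 0.39549651741981506), 89.27167510986328) [0.61494961 0.0529542  0.01729822]
stacktop 187 [ 0.55606152 -0.0180134   0.05709766] [ 0.51503912 -0.05179519  0.04507321] [0.58796976 0.01081591 0.0685348 ]
head 49 [ 0.46865392 -0.14370904  0.03482491] [ 0.45229489 -0.15778184  0.03011931] [ 0.48498751 -0.11831288  0.046546  ]
laid 120 [ 0.70292145 -0.04758317  0.02626162] [ 0.67241447 -0.08460606  0.02259747] [ 0.73300487 -0.01395998  0.03622754] [254. 255. 255.]
side 587 ((0.5832724571228027, 0.004225984215736389), (0.2532951533794403, 0.33858048915863037), 54.273162841796875) [ 0.60380629 -0.01494602  0.01593574]
stacktop 258 [ 0.55447597 -0.02239961  0.05616798] [ 0.52461032 -0.0515075   0.04506293] [0.58943692 0.0101717  0.06532529]
head 83 [ 0.46622588 -0.15168353  0.03684251] [ 0.4525806  -0.16330403  0.03000592] [ 0.48068641 -0.13317812  0.04440376]
laid 121 [ 0.70283882 -0.05222403  0.02629651] [ 0.68313433 -0.0701927   0.02254995] [ 0.72122034 -0.03005563  0.03082336] [247. 247. 247.]
```

View pics/v1.png

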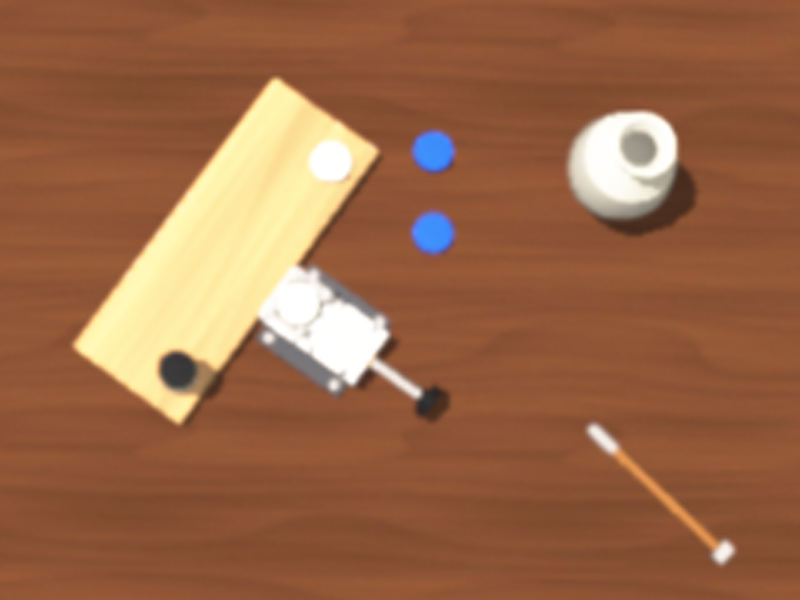

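View pics/v2.png

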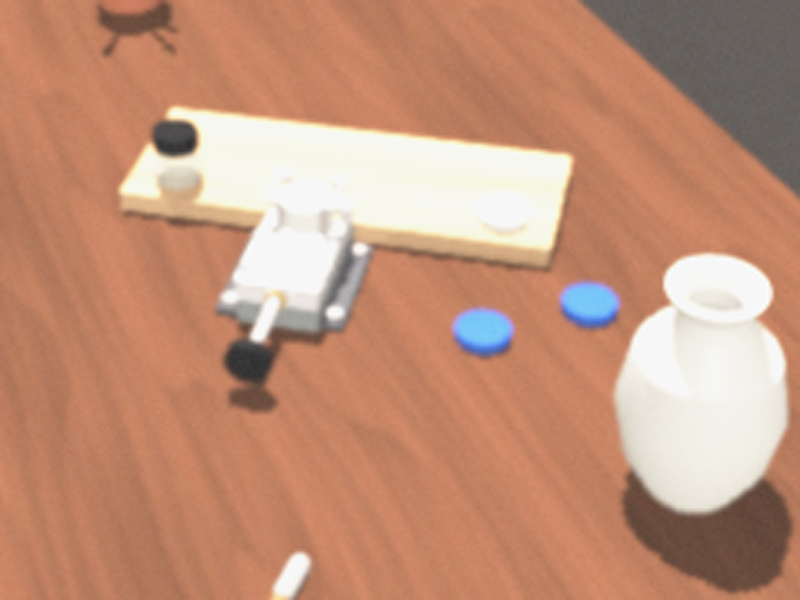

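```bash
cat > c.py <<'E'
from h import *
def plane(n,uv,z):
    p=cam(n);q=cv2.undistortPoints(np.array(uv,float)[:,None],np.array(p["camera_matrix"]),np.array(p["D"]))[:,0]
    r=np.c_[q[:,0],-q[:,1],-np.ones(len(q))]@R.from_euler('xyz',p["attitude"]).as_matrix().T
    e=np.array(p["eye"]); return e+r*((z-e[2])/r[:,2])[:,None]
c=np.array([[277,78],[379,151],[181,425],[73,345]])*0.3+[240,110]
B=plane("top",c,.018)[:,:2]; print("corners",B.round(3),"centre",B.mean(0))
for i in range(4):print(np.linalg.norm(B[i]-B[(i+1)%4]))
ly=(B[1]-B[2]+B[0]-B[3]); yaw=np.arctan2(ly[1],ly[0])+np.pi/2; print("feeder yaw deg",np.degrees(yaw))
for nm,uv,z in(("laid",(330,160),.027),("stack",(298,302),.056),("head",(430,402),.03)):
    print(nm,plane("top",np.array([uv])*.3+[240,110],z).round(4))
print(robot.read_eef_rot())
S=np.array([.555,-.020])
d=np.array([np.cos(yaw),np.sin(yaw)])
H=S-.164*d; print("head pred",H)
for k in(0,np.pi,-np.pi):
    o=[np.pi,0,yaw+k]; s=[robot.solve_ik([*(H-x*d),z],o) for x,z in((.04,.1),(.04,.02),(-.05,.02))]
    print(k,[None if q is None else np.round(q,2).tolist() for q in s])
E
python3 c.py
```

```text
corners [[ 0.792  0.003]
 [ 0.718 -0.101]
 [ 0.438  0.092]
 [ 0.515  0.201]] centre [0.61570456 0.04899455]
0.1278125537301064
0.3400438845729744
0.1333345793011851
0.3403165797242073
feeder yaw deg 54.956314932431354
laid [[ 0.7054 -0.0508  0.027 ]]
stack [[ 0.5568 -0.0197  0.056 ]]
head [[ 0.4641 -0.1514  0.03  ]]
[ 3.14154270e+00 -4.15721733e-05  3.36761628e-01]
head pred [ 0.46083106 -0.15426918]
0 [[-0.56, 0.33, -0.56, 0.67, 0.0, 1.62], [-0.56, 0.46, -0.64, 0.47, 0.0, 1.62], [-0.37, 0.49, -0.57, 0.51, 0.0, 1.81]]
3.141592653589793 [[-0.56, 0.33, -0.56, 0.67, 0.0, -1.52], [-0.56, 0.46, -0.64, 0.47, 0.0, -1.52], [-0.37, 0.49, -0.57, 0.51, 0.0, -1.33]]
-3.141592653589793 [[-0.56, 0.33, -0.56, 0.67, 0.0, -1.52], [-0.56, 0.46, -0.64, 0.47, 0.0, -1.52], [-0.37, 0.49, -0.57, 0.51, 0.0, -1.33]]
```

```bash
cat > d.py <<'E'
from h import *
yaw=np.radians(54.95); d=np.array([np.cos(yaw),np.sin(yaw)]); S=np.array([.556,-.020]); H=S-.164*d
o=[np.pi,0,yaw]
robot.grip(0.0)
P=lambda x,z:[*(H+x*d),z]
robot.move_pose(P(-.04,.12),o)
robot.move_linear(P(-.04,.016))
im,_=robot.capture("side"); cv2.imwrite("pics/v3.png",cv2.resize(im[150:330,230:470],(800,600)))
print("t",robot.read_time())
hit=robot.move_linear(P(.056,.016),speed=.05,force_limit=18)
e=np.array(robot.read_eef_pos()); print(hit,"x along",(e[:2]-H)@d,robot.read_wrist_force(),robot.read_time())
E
python3 d.py
```

```text
t 4.2583
True x along 0.04580173556570054 [-3.11880508 -4.62618686  4.90721423] 5.8917
```

View pics/v3.png

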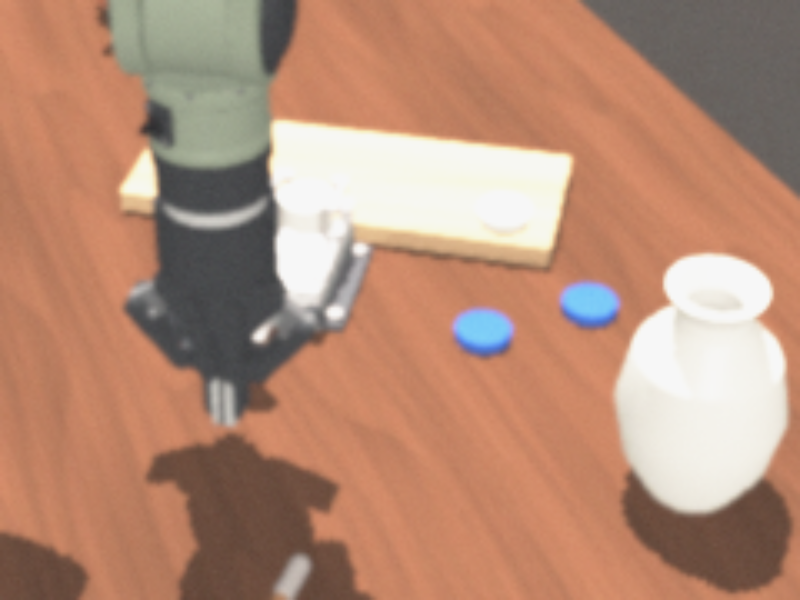

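```bash
cat > e.py <<'E'
from h import *
yaw=np.radians(54.95); d=np.array([np.cos(yaw),np.sin(yaw)]); S=np.array([.556,-.020]); H=S-.164*d
P=lambda x,z:[*(H+x*d),z]
for i in range(2):
    hit=robot.move_linear(P(.054,.016),speed=.02,force_limit=20)
    e=np.array(robot.read_eef_pos()); print(hit,"x along",(e[:2]-H)@d,robot.read_wrist_force(),robot.read_time())
robot.wait(.1)
e=np.array(robot.read_eef_pos()); print((e[:2]-H)@d,robot.read_wrist_force())
im,D=robot.capture("side"); cv2.imwrite("pics/v4.png",cv2.resize(im[150:330,230:470],(800,600)))
E
python3 e.py
```

```text
False x along 0.0473490714082853 [-13.57683733 -19.34583162   7.92259151] 6.4333
False x along 0.0473500939906383 [-13.14449652 -19.49930043   7.72778898] 6.6833
0.047370428632300884 [-12.36950643 -18.23751399   7.83013326]
```

View pics/v4.png

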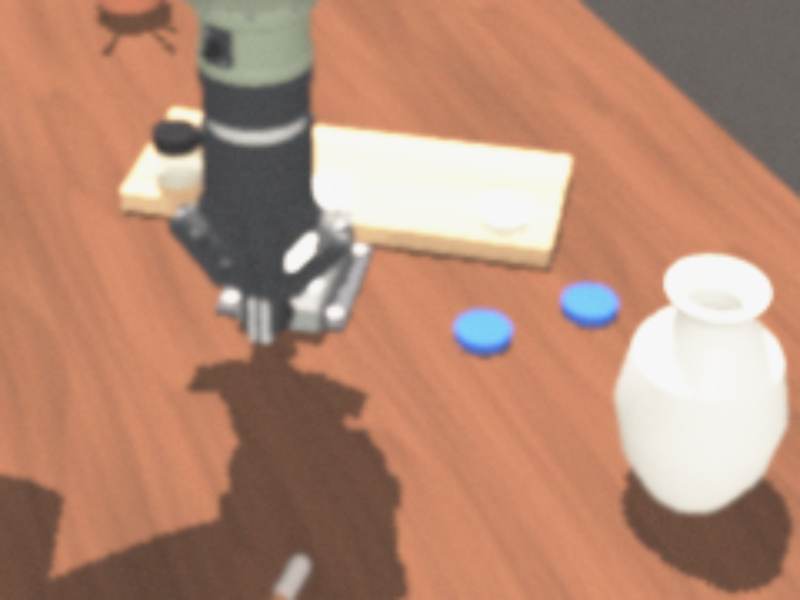

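```bash
cat > f.py <<'E'
from h import *
yaw=np.radians(54.95); d=np.array([np.cos(yaw),np.sin(yaw)]); S=np.array([.556,-.020]); H=S-.164*d
P=lambda x,z:[*(H+x*d),z]
robot.move_linear(P(-.05,.016),speed=.08)
robot.move_linear(P(-.10,.15),speed=.25)
n=np.array([-d[1],d[0]])
out=[]
for c in("top","side"):
    im,D=robot.capture(c); out.append(cv2.resize(im[110:290,240:480] if c=="top" else im[150:330,230:470],(400,300),interpolation=cv2.INTER_CUBIC))
    for t in("tile1","laid_tile","plunger_head"):
        for r in robot.cut_out(c,t)[:4]:
            Q=pts(c,r["region"],D)
            m=np.median(Q,0); lo,hi=np.percentile(Q,3,0),np.percentile(Q,97,0)
            mid=(lo+hi)/2; q=mid[:2]-S
            print(c,t,round(r["score"],2),len(Q),m.round(3),"mid",mid.round(3),"feeder xy",(q@d).round(4),(q@n).round(4))
    Q=pts(c,np.ones_like(D,bool),D);C=im[np.nonzero(D>0)].astype(int)
    q=Q[:,:2]-S; fx,fy=q@d,q@n
    m=(Q[:,2]>.0235)&(Q[:,2]<.031)&(fx>.030)&(fx<.1)&(C.max(1)-C.min(1)<40)
    for a in((-.06,.06),(-.2,-.09)):
        k=m&(fy>a[0])&(fy<a[1]); print(c,"white",a,k.sum(),np.median(fx[k]),np.median(fy[k]),[np.percentile(v[k],(3,97)).round(4).tolist() for v in(fx,fy)])
cv2.imwrite("pics/v5.png",np.hstack(out)); print(robot.read_time())
E
python3 f.py
```

```text
top laid_tile 0.54 101 [ 0.705 -0.051  0.026] mid [ 0.706 -0.049  0.027] feeder xy 0.0621 -0.1395
top laid_tile 0.51 3681 [0.62  0.054 0.017] mid [0.619 0.053 0.017] feeder xy 0.0956 -0.01
top laid_tile 0.47 119 [ 0.636 -0.154  0.009] mid [ 0.637 -0.155  0.007] feeder xy -0.064 -0.1443
top laid_tile 0.46 108 [ 0.722 -0.154  0.008] mid [ 0.723 -0.155  0.007] feeder xy -0.0146 -0.2139
top plunger_head 0.58 59 [ 0.472 -0.138  0.034] mid [ 0.477 -0.127  0.034] feeder xy -0.1329 0.0029
top plunger_head 0.34 959 [ 0.529 -0.052  0.033] mid [ 0.528 -0.066  0.03 ] feeder xy -0.0539 -0.0041
top white (-0.06, 0.06) 64 0.05546500404340535 -0.00021620260712954082 [[0.0401, 0.0732], [-0.0163, 0.0162]]
top white (-0.2, -0.09) 71 0.06013131247663516 -0.13784032707146662 [[0.0452, 0.0788], [-0.1547, -0.1217]]
side tile1 0.49 37 [0.588 0.033 0.026] mid [0.587 0.032 0.026] feeder xy 0.0607 0.0046
side laid_tile 0.68 165 [ 0.719 -0.159  0.008] mid [ 0.72  -0.158  0.006] feeder xy -0.019 -0.2133
side laid_tile 0.48 195 [ 0.635 -0.161  0.008] mid [ 0.636 -0.157  0.005] feeder xy -0.0658 -0.1441
side plunger_head 0.75 179 [ 0.469 -0.15   0.029] mid [ 0.478 -0.132  0.029] feeder xy -0.1365 -0.0001
side white (-0.06, 0.06) 45 0.05928420184439767 0.003413789112964106 [[0.0464, 0.0714], [-0.019, 0.0166]]
side white (-0.2, -0.09) 115 0.059018422520927774 -0.1383630787559163 [[0.0406, 0.0768], [-0.1556, -0.1222]]
9.4083
```

View pics/v5.png

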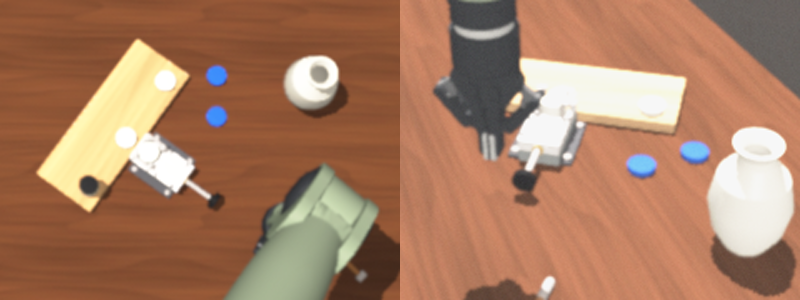

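```bash
cat > g.py <<'E'
from h import *
yaw=np.radians(54.95); d=np.array([np.cos(yaw),np.sin(yaw)]); S=np.array([.556,-.020]); n=np.array([-d[1],d[0]])
P=lambda x,y,z:[*(S+x*d+y*n),z]
o=[np.pi,0,yaw-np.pi/2]
print([robot.solve_ik(P(.057,y,.02),o) is not None for y in(.055,-.055)])
robot.grip(.018)
robot.move_pose(P(-.1,.06,.2),o)
robot.move_pose(P(.057,.058,.10),o)
robot.move_linear(P(.057,.058,.035))
hit=robot.move_linear(P(.057,.058,.0165),speed=.02,force_limit=4)
z=robot.read_eef_pos()[2]; print("board",hit,z,robot.read_gripper_width(),robot.read_time())
z=max(z,.0175)+.0025
robot.move_linear(P(.057,.058,z),speed=.03)
print(robot.move_linear(P(.0605,-.053,z),speed=.05,force_limit=10),robot.read_eef_pos(),P(.0605,-.053,z),robot.read_time())
robot.move_linear(P(.0605,-.02,z),speed=.1)
robot.move_linear(P(.0605,-.02,.12),speed=.2)
robot.move_pose(P(-.2,-.02,.2),o)
out=[]
for c in("top","side"):
    im,D=robot.capture(c); out.append(cv2.resize(im[110:290,240:480] if c=="top" else im[150:330,230:470],(400,300),interpolation=cv2.INTER_CUBIC))
    Q=pts(c,np.ones_like(D,bool),D);C=im[np.nonzero(D>0)].astype(int)
    q=Q[:,:2]-S; fx,fy=q@d,q@n
    m=(Q[:,2]>.0235)&(Q[:,2]<.031)&(fx>.030)&(fx<.1)&(C.max(1)-C.min(1)<40)
    for a in((-.111,-.04),(-.2,-.111)):
        k=m&(fy>a[0])&(fy<a[1]); print(c,a,k.sum(),np.median(fx[k]),np.median(fy[k]),[np.percentile(v[k],(3,97)).round(4).tolist() for v in(fx,fy)])
cv2.imwrite("pics/v6.png",np.hstack(out)); print(robot.read_time())
E
python3 g.py
```

```text
[True, True]
board True 0.01826038851412104 0.017764971164191366 15.4667
False [ 0.63399402 -0.00081861  0.02076505] [np.float64(0.6341331225102357), np.float64(-0.0009090291812982668), np.float64(0.02076038851412104)] 18.0917
top (-0.111, -0.04) 74 0.06020547523999977 -0.08019104139974496 [[0.0443, 0.0775], [-0.0977, -0.063]]
top (-0.2, -0.111) 74 0.062347331499591915 -0.1421285185792081 [[0.045, 0.0778], [-0.1574, -0.1244]]
side (-0.111, -0.04) 119 0.05667594418571696 -0.08200748922567058 [[0.0389, 0.0738], [-0.1001, -0.0642]]
side (-0.2, -0.111) 121 0.056769634360542984 -0.1384395008625579 [[0.0398, 0.0778], [-0.1555, -0.122]]
20.3833
```

View pics/v6.png

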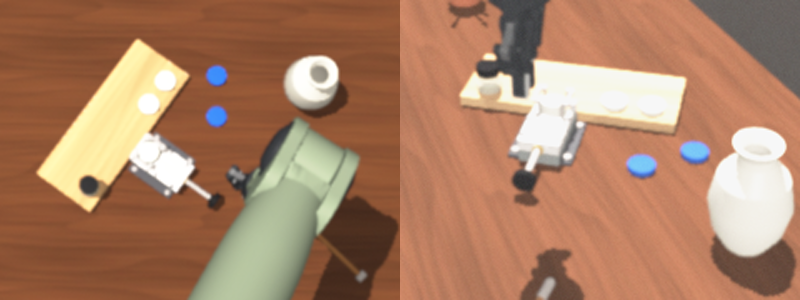

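```bash
python3 -c "
from plant import robot
print(robot.finish_job())"
```

```text
the job is handed in; nothing more can be done
None
```

I fed one tile with a single full plunger stroke and slid it along the board into line with the laid tile. The gap is about 17–20 mm by the camera measurements. I handed the job in at about 20 s on the robot's clock; no verdict was returned.

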